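Lay out a kitchen material palette on the presentation tray

TASK

Lay out the kitchen palette on the grey tray for the client, seen from the robot's side: the brass handle on the middle of the blue front, running along its long side, and the black knob on the middle of the oak front; the marble sample centred behind the blue front (on the side away from the robot), the green tile centred behind the oak front, and the terracotta sample in front of the two fronts, midway between them. Marble, green tile and terracotta lie flat on the tray, square with the fronts, each with a finger's breadth (about 20 mm) between its edge and the line of the fronts. Leave the two fronts, the yellow tile and the steel knob where they are.

Things in the scene. Friction and masses are not known exactly. Their poses are not given: they have to be found in the camera images.
- tray: fixed shallow presentation tray, 280 mm (its x) x 330 mm (its y), grey floor whose upper side is 5 mm above the table, dark rim 12 mm high and 5 mm wide; origin at the centre of its underside, on the table. At zero yaw its x points away from the robot and its y to the robot's left; it lies turned by up to 9 degrees
- front_blue: blue painted cabinet-front sample, a loose flat board 90 mm (its x) x 120 mm (its y) x 18 mm, lying on the tray floor in the left or the right half of the tray; origin at the centre of its underside (5 mm above the table), x away from the robot (behind), y to the left, z up
- front_oak: pale oak cabinet-front sample, same size and axes as front_blue, lying beside it on the tray in the other half, the two centres about 170 mm apart
- pull_brass: brass bar handle standing on its backplate, loose, 120 g: backplate 24 mm (its x) x 96 mm (its y) x 4 mm; two posts 9 mm thick at 32 mm either side of the middle along y; round bar along y, 11 mm thick, 92 mm long, its axis 28.5 mm above the underside. Origin at the centre of its underside, z up. Starts on the table, backplate down
- knob_black: black cabinet knob standing on its round foot, loose, 80 g: foot 40 mm across and 4 mm thick, narrow 18 mm neck, head 32 mm across with straight sides from 17 to 30 mm above the underside, 33 mm tall in all. Origin at the centre of its underside, z up. Starts on the table, foot down
- marble: white marble worktop sample, square, 50 x 50 mm, 20 mm thick; origin at the centre of its underside, x and y along its edges, z up. Starts loose on the table. 135 g
- tile_green: dark green glazed wall tile, square, 50 x 50 mm, 12 mm thick; origin at the centre of its underside, x and y along its edges, z up. Starts loose on the table. 70 g
- terracotta: orange-red terracotta floor sample, square, 50 x 50 mm, 16 mm thick; origin at the centre of its underside, x and y along its edges, z up. Starts loose on the table. 90 g
- tile_yellow: spare mustard-yellow tile, same size as tile_green, loose on the table, not used
- knob_steel: spare bright steel knob, same size as knob_black, loose on the table, not used
Not all that is in view belongs to the job. What is shaped like the marble but turquoise is not meant. What is shaped like the tile_green but purple or white is not meant.

How it is judged:
At the end, for the whole second after the job is handed in: Handle (parallel) and knob stand on their fronts, centred to 14 mm; marble and tile 76-105 mm behind their front's centre, 15 mm sideways; terracotta 72-109 mm before both centres, 66-104 mm sideways; these lie on the tray, square to 0.2 rad; all upright to 0.1 rad, at rest (x of pull_brass in the frame of front_blue between -0.014 and 0.014 m and y of pull_brass in the frame of front_blue between -0.014 and 0.014 m and z of pull_brass in the frame of front_blue between 0.015 and 0.022 m and angle between each of pull_brass, knob_black, marble, tile_green, terracotta, front_blue, front_oak's own z axis and vertical below 0.1 rad and linear speed of each of pull_brass, knob_black, marble, tile_green, terracotta, front_blue, front_oak below 0.02 m/s and angle between the y axis of pull_brass and the y axis of front_blue, either way round below 0.2 rad and x of knob_black in the frame of front_oak between -0.014 and 0.014 m and y of knob_black in the frame of front_oak between -0.014 and 0.014 m and z of knob_black in the frame of front_oak between 0.015 and 0.022 m and x of marble in the frame of front_blue between 0.076 and 0.105 m and y of marble in the frame of front_blue between -0.015 and 0.015 m and z of marble in the frame of front_blue between -0.004 and 0.004 m and (angle between the x axis of marble and the x axis of front_blue, either way round below 0.2 rad or angle between the x axis of marble and the y axis of front_blue, either way round below 0.2 rad) and x of tile_green in the frame of front_oak between 0.076 and 0.105 m and y of tile_green in the frame of front_oak between -0.015 and 0.015 m and z of tile_green in the frame of front_oak between -0.004 and 0.004 m and (angle between the x axis of tile_green and the x axis of front_oak, either way round below 0.2 rad or angle between the x axis of tile_green and the y axis of front_oak, either way round below 0.2 rad) and x of terracotta in the frame of front_blue between -0.109 and -0.072 m and z of terracotta in the frame of front_blue between -0.004 and 0.004 m and (y of terracotta in the frame of front_blue between 0.066 and 0.104 m or y of terracotta in the frame of front_blue between -0.104 and -0.066 m) and x of terracotta in the frame of front_oak between -0.109 and -0.072 m and z of terracotta in the frame of front_oak between -0.004 and 0.004 m and (y of terracotta in the frame of front_oak between 0.066 and 0.104 m or y of terracotta in the frame of front_oak between -0.104 and -0.066 m) and (angle between the x axis of terracotta and the x axis of front_blue, either way round below 0.2 rad or angle between the x axis of terracotta and the y axis of front_blue, either way round below 0.2 rad)); the robot touches nothing.
It fails at once if the blue front is moved by more than 25 mm (distance of front_blue from where it was at the start of the episode above 0.025 m).
It fails at once if the oak front is moved by more than 25 mm (distance of front_oak from where it was at the start of the episode above 0.025 m).
It fails at once if the yellow tile is moved by more than 25 mm (distance of tile_yellow from where it was at the start of the episode above 0.025 m).
It fails at once if the steel knob is moved by more than 25 mm (distance of knob_steel from where it was at the start of the episode above 0.025 m).
It also fails if it takes over 118 s, if anything falls off the work surface, if the arm or the gripper's body presses on something with over 40 N, if the wrist force passes 120 N, or if a joint passes its speed limit or range.

ROBOT

A 6-joint arm with a two-finger parallel gripper is mounted at the origin on the work surface. World frame = base frame: x ahead of the robot, y to its left, z up, the work surface at z = 0. Lengths are in m, angles in rad, forces in N, time in s.
With the tool pointing down it reaches from about 0.3 to 0.875 m from the base axis. Payload 6.4 kg.
Tool frame: the origin (TCP) lies on the centre line of the jaws, within the pads' length; the fingertips stand ctrl.tip_extent ahead of it and the grasp point (between the pads) lies 8 mm behind it (ctrl.tip_extent is the distance from the TCP to the fingertips, in m); z points along the fingers, y is the line along which they close (so a half turn about z gives the same grasp; the last joint's range is limited). The gripper opens to 85 mm and grips with 20 to 120 N. Pads are 22 mm wide; open, the fingers measure 114 mm over their backs; the gripper's body (76 mm by 85 mm) begins 54 mm behind the grasp point. The pads swing forward as they close: fully open they stand 13 mm farther back than shut.
Start: joints at [-1.355, 0.181, 1.607, -0, 1.354, -0.206], TCP at [0.235, -0.525, 0.22] pointing down, gripper open.
Joint ranges: [-2.99, 2.99], [-0.89, 2.07], [0.3, 2.58], [-1.14, 4.28], [0, 2.63], [-3.12, 3.12]. Speed limits (rad/s): [2.57, 2.57, 3.01, 3.14, 3.14, 3.14].

INTERFACE

Orientations are given as a unit quaternion [w, x, y, z].
In Python, from bench import ctrl gives the robot as it stands.
- The arm moves only by the shell command python3 -m handwheel 'ROWS'. ROWS is JSON, a list of rows, each a list of 7 numbers: the turn, a rotation vector about the tool's x, y, z as a fraction of full scale, then the shift along the tool's x, y, z as a fraction of full scale, then the opening, from 0 (shut) to 1 (fully open). In form: [[rx, ry, rz, x, y, z, jaw], ...]. A call has exactly 8 rows; each row shifts and turns the commanded pose from where the row before left it, along the tool's axes as they then stand; what a row does not reach is not made up. Full scale, the value 1, is 300 mm for a shift and pi rad for a turn. A row lasts 1/10 s, in which the tool goes at most 50 mm and 8.59 degrees, less where a joint would pass 70% of its speed; a pose out of reach is approached as far as the arm can. A call with a number of a shift or a turn outside -1 to 1 is refused whole. A call with a gripper value outside its range is refused whole. The fingers move at their own pace and stop on an object; the grip force is fixed at half the most. Time passes only in rows, so rows that do not move let the fingers close, or fill a call up. It gives the time, the measured TCP pose, the force, the opening and the grip force at its end, in the units of the state.
- ctrl.get_obs(): the state, without advancing time (a new reading comes with each control period).
- ctrl.camera(name): name is "scene" or "top" or "wrist"; returns the picture (480x640x3 uint8, blue, green, red); there is no depth.
- ctrl.camera_model(name): a dict with "camera_matrix" (3x3 intrinsics, pixels), "dist_coeffs" ([k1, k2, p1, p2, k3] as OpenCV has them; the pictures are not rectified), "cam_to_world" (4x4, takes a point from camera to world coordinates). Camera axes: x right, y up, looking along -z (the intrinsics and any distortion apply to the point x, -y, -z); pixel columns grow to the right and rows downward; lengths in m; the calibration is good to about 2 mm. A picture is of the moment at which its call begins: read the wrist's pose just before it. camera_model takes no time and is no camera call; for the wrist camera it gives the pose at the moment of the call.
- ctrl.hand_in(): hands the job in; it is judged then, once.
The state is a dict: "time_s": time; "q": joint angles; "dq": joint speeds; "joint_efforts": joint torques, N m; "eef_pos": TCP position; "eef_rot": TCP orientation; "wrist_force": force on the tool from outside, world axes, zero at the start; "torque": the same for the moment, N m; "opening": opening from 0.0 (shut) to 1.0 (fully open); "grasp_force": force on a finger pad.
Only numpy, scipy, OpenCV 4.12 (cv2) and the standard library are available. Lean on these libraries where they do the work, as an engineer would, in place of code of your own. Each camera call takes 0.05 s, during which the arm holds its last target. There are 200 camera calls.

## Working session

There is one attempt and no reset: what is moved stays moved. The work goes in short steps, Python scripts to look and compute and a shell command to move; the robot and the scene stay as the last step left them, time stands still between calls to the robot, and variables do not carry over. Pictures are saved under pics/ and viewed, at most 18 in all, crops included, and the job is handed in when it is done.

```bash
ls; mkdir -p pics
python3 - <<'E'
from bench import ctrl
import cv2,numpy as np
for n in("top","scene"):
    cv2.imwrite(f"pics/{n}0.png",ctrl.camera(n)); m=ctrl.camera_model(n)
    print(n,np.round(m["cam_to_world"],3).tolist(),np.round(m["camera_matrix"],1).tolist(),m["dist_coeffs"])
o=ctrl.get_obs();print(o,ctrl.tip_extent)
E
```

```text
pics
top [[-0.086, 0.973, -0.213, 0.245], [-0.996, -0.083, 0.02, 0.049], [0.002, 0.214, 0.977, 1.247], [0.0, 0.0, 0.0, 1.0]] [[560.4, 0.0, 331.4], [0.0, 560.4, 245.1], [0.0, 0.0, 1.0]] [-0.0366923  0.         0.         0.         0.       ]
scene [[0.764, -0.41, 0.498, 1.273], [0.646, 0.502, -0.576, -0.873], [-0.014, 0.762, 0.648, 1.058], [0.0, 0.0, 0.0, 1.0]] [[570.7, 0.0, 320.5], [0.0, 570.7, 240.9], [0.0, 0.0, 1.0]] [-0.02695056  0.          0.          0.          0.        ]
{'time_s': 0.1, 'q': array([-1.35529699e+00,  1.81452719e-01,  1.60790440e+00, -1.56065871e-05,
        1.35381091e+00, -2.06319139e-01]), 'dq': array([ 0.00054208, -0.00201475, -0.00151129, -0.00155242,  0.00128245,
       -0.00124188]), 'joint_efforts': array([ 9.07004487e-04, -4.45874012e+01, -3.52236664e+01, -1.87852829e-04,
        4.09216475e-03,  2.16288265e-05]), 'eef_pos': array([ 0.23530524, -0.5240839 ,  0.2189839 ]), 'eef_rot': array([-7.87643347e-04,  9.77840314e-01,  2.09350661e-01, -1.12344554e-05]), 'wrist_force': array([ 0.6523367 ,  0.13359745, -0.2924767 ]), 'torque': array([ 0.02240007,  0.04318169, -0.05578502]), 'grasp_force': 0.0, 'opening': 0.9980831253450662} 0.011
```

View pics/top0.png

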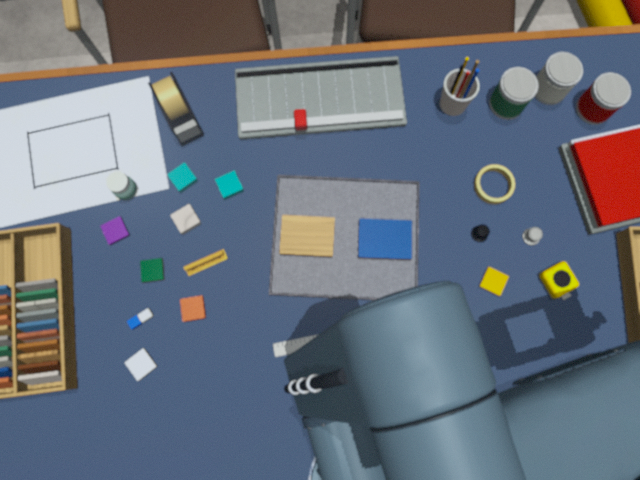

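View pics/scene0.png

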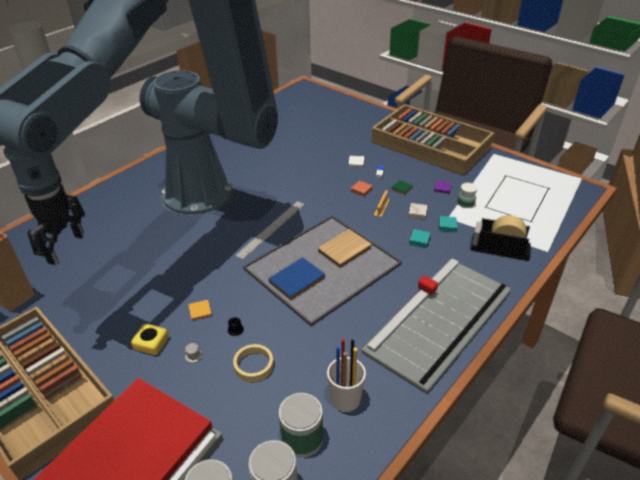

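Top view: green tile (151,270), brass pull (206,262), terracotta (192,308), oak (307,236), blue (385,239), black knob (481,232), steel knob (533,235), yellow (494,281).
Marble candidates: the off-white block (185,218) and the white thin one (140,364). Turquoise (181,176)/(229,184) and purple (115,230) are excluded. The block at (185,218) looks thicker and marble-like. I'll confirm this with a crop.

```bash
cat > h.py <<'E'
from bench import ctrl
import cv2,numpy as np
def cast(m,px,z):
    K=np.array(m["camera_matrix"]);D=np.array(m["dist_coeffs"]);T=np.array(m["cam_to_world"])
    u=cv2.undistortPoints(np.array(px,float).reshape(-1,1,2),K,D)[:,0]
    d=np.c_[u[:,0],-u[:,1],-np.ones(len(u))]@T[:3,:3].T
    return (T[:3,3]+d*((z-T[2,3])/d[:,2])[:,None])[:,:2]
def blob(img,seed,tol=18):
    lab=cv2.cvtColor(img,cv2.COLOR_BGR2LAB).astype(int)
    s=seed[::-1];r=np.median(lab[s[0]-1:s[0]+2,s[1]-1:s[1]+2].reshape(-1,3),0)
    w=np.array([.5,1.5,1.5])
    mk=(np.linalg.norm((lab-r)*w,axis=2)<tol).astype(np.uint8)
    mk=cv2.morphologyEx(mk,cv2.MORPH_CLOSE,np.ones((3,3)))
    n,l=cv2.connectedComponents(mk);
    return (l==l[s[0],s[1]]).astype(np.uint8)
def box(m,img,seed,z,tol=18):
    mk=blob(img,seed,tol);c=max(cv2.findContours(mk,0,1)[0],key=cv2.contourArea)
    w=cast(m,c.reshape(-1,2),z)
    ys,xs=np.nonzero(mk);cen=cast(m,np.c_[xs,ys],z).mean(0)
    (cx,cy),sz,a=cv2.minAreaRect((w*1000).astype(np.float32))
    return cen*1000,(cx,cy),sz,a
E
python3 - <<'E'
from h import *
img=ctrl.camera("top");m=ctrl.camera_model("top")
for n,s,z in [("green",(151,270),.006),("pull",(206,262),.015),("terra",(192,308),.008),("marble?",(185,218),.01),("white",(140,364),.006),("turq1",(181,176),.01),("turq2",(229,184),.01),("oak",(307,236),.014),("blue",(385,239),.014),("knob",(481,232),.02),("steel",(533,235),.02),("yellow",(494,281),.006)]:
    c,r,sz,a=box(m,img,s,z,30); print(n,np.round(c),np.round(r),np.round(sz),round(a,1))
s=ctrl.camera("scene")
a=cv2.resize(img[160:390,95:255],None,fx=2.5,fy=2.5,interpolation=3)
b=cv2.resize(s[145:250,340:480],None,fx=2.8,fy=2.8,interpolation=3)
o=np.zeros((600,800,3),np.uint8);o[:a.shape[0],:400]=a;o[:b.shape[0],402:402+b.shape[1]]=b
cv2.imwrite("pics/c1.png",o)
E
```

```text
green [493. 432.] [494. 432.] [49. 49.] 2.5
pull [499. 308.] [498. 308.] [25. 98.] 19.9
terra [399. 343.] [399. 343.] [49. 50.] 4.7
marble? [607. 353.] [607. 353.] [53. 53.] 27.1
white [287. 462.] [287. 462.] [52. 52.] 34.2
turq1 [708. 358.] [709. 358.] [52. 51.] 32.3
turq2 [680. 249.] [681. 249.] [52. 51.] 20.2
oak [542.  77.] [542.  77.] [121.  92.] 82.0
blue [519. -98.] [520. -98.] [120.  91.] 82.9
knob [ 512. -313.] [ 513. -314.] [39. 45.] 39.0
steel [ 495. -433.] [ 494. -432.] [35. 48.] 26.4
yellow [ 403. -333.] [ 403. -333.] [48. 48.] 58.1
```

View pics/c1.png

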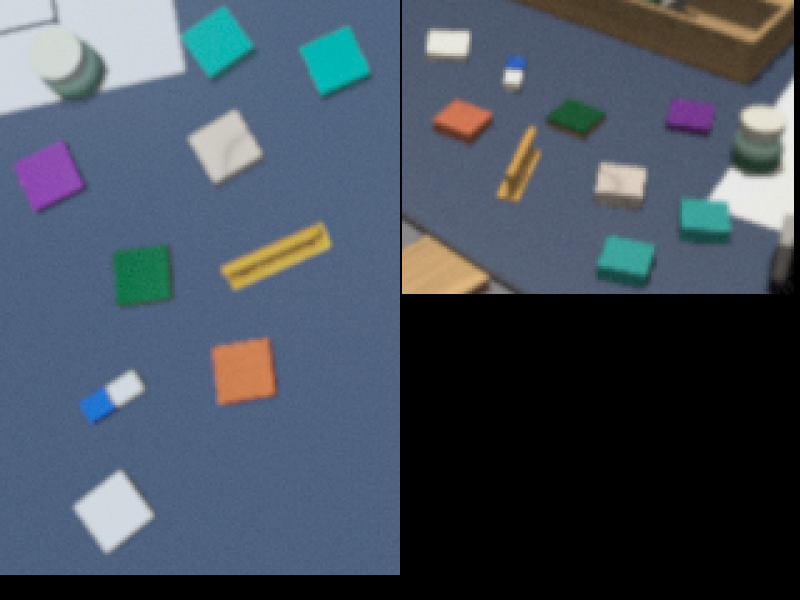

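Confirmed: the marble is the thick, veined off-white block at top (185,218). The one at (140,364) is a thin plain white tile, so it's a decoy. The black knob at top (481,232) is the dark one, and the spare at (533,235) is bright steel. Starting with the knob.

```bash
cat > d.py <<'E'
import sys,numpy as np
from bench import ctrl
o=ctrl.get_obs();w,x,y,z=o["eef_rot"]
psi=np.arctan2(2*(x*y+w*z),1-2*(y*y+z*z));p=o["eef_pos"]*1000
X,Y,Z,P=map(float,sys.argv[1:5]);t=np.radians(P);e=np.array([X,Y,Z])-p
print("t",round(o["time_s"],1),"pos",p.round(1),"psi",np.degrees(psi).round(1),"open",round(o["opening"],2),"gf",round(o["grasp_force"]),"F",o["wrist_force"].round(1),"q6",o["q"][5].round(2))
def loc(a): return np.round(np.array([e[0]*np.cos(a)+e[1]*np.sin(a),e[0]*np.sin(a)-e[1]*np.cos(a),-e[2]])/300,4)
print("rz",np.round((np.degrees(psi)-P)/180,4),"shift at target psi",loc(t),"now psi",loc(psi))
E
python3 -m handwheel '[[0,0,0,0.141,-0.033,0.05,1],[0,0,0,0.141,-0.033,0.05,1],[0,0,0,0.141,-0.033,0.05,1],[0,0,0,0.141,-0.033,0.05,1],[0,0,0,0.141,-0.033,0.05,1],[0,0,0,0.141,-0.033,0.05,1],[0,0,0,0.141,-0.033,0.05,1],[0,0,0,0.141,-0.033,0.05,1]]'
python3 d.py 512.5 -313.5 19 24.2
python3 - <<'E'
from h import *
a=ctrl.camera("wrist");cv2.imwrite("pics/w1.png",a)
m=ctrl.camera_model("wrist")
g=cv2.cvtColor(a,6);mk=(g<30).astype(np.uint8);n,l,s,c=cv2.connectedComponentsWithStats(mk)
for i in range(1,n):
    if s[i,4]>150: print(s[i],c[i].round(),(cast(m,[c[i]],.03)*1000).round(1))
E
```

```text
time_s: 1.0
eef_pos: [0.5129, -0.3125, 0.0991]
eef_rot: [-0.0, 0.978, 0.209, -0.0]
wrist_force: [0.4, 0.1, -0.2]
opening: 1.005
grasp_force: 0.0
t 1.0 pos [ 512.9 -312.5   99.1] psi 24.2 open 1.0 gf 0 F [ 0.4  0.1 -0.2] q6 0.4
rz -0.0002 shift at target psi [-0.0026  0.0025  0.2669] now psi [-0.0026  0.0025  0.2669]
[ 303  225   53   50 1554] [328. 249.] [[ 519.2 -309.6]]
```

View pics/w1.png

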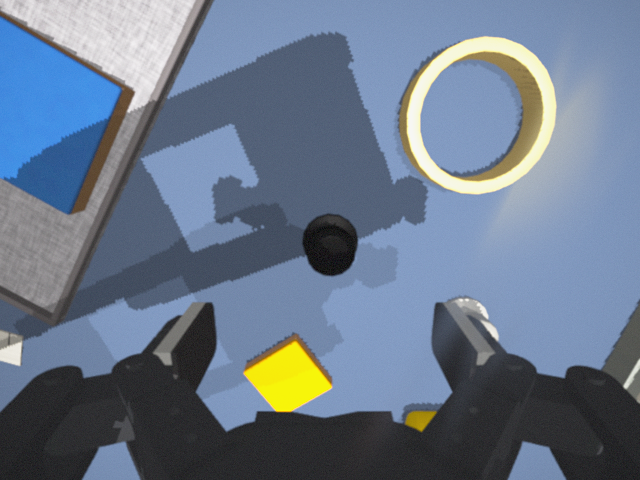

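The wrist view shows the knob centred between the jaws at (330,244), with the steel knob clear behind the right finger at (467,312). Going down and gripping.

```bash
python3 -m handwheel '[[0,0,0,0.007,0,0.13,1],[0,0,0,0,0,0.137,1],[0,0,0,0,0,0,0],[0,0,0,0,0,0,0],[0,0,0,0,0,0,0],[0,0,0,0,0,0,0],[0,0,0,0,0,0,0],[0,0,0,0,0,0,0]]'
python3 d.py 515 -312 140 24.2
```

```text
time_s: 1.85
eef_pos: [0.5145, -0.3137, 0.0216]
eef_rot: [0.001, 0.978, 0.209, 0.001]
wrist_force: [-0.9, 1.7, 7.4]
opening: 0.004
grasp_force: 4.0
t 1.9 pos [ 514.5 -313.7   21.6] psi 24.2 open 0.0 gf 4 F [-0.9  1.7  7.4] q6 0.4
rz -0.0003 shift at target psi [ 0.0038 -0.0045 -0.3947] now psi [ 0.0038 -0.0045 -0.3947]
```

```bash
python3 -m handwheel '[[0,0,0,0,0,0,1],[0,0,0,0,0,0,1],[0,0,0,0,0,-0.06,1],[0,0,0,0,0,-0.1,1],[0,0,0,0,0,-0.1,1],[0,0,0,0,0,0,1],[0,0,0,0,0,0,1],[0,0,0,0,0,0,1]]'
python3 d.py 515 -312 140 24.2
python3 - <<'E'
from h import *
a=ctrl.camera("wrist");cv2.imwrite("pics/w2.png",a)
E
```

```text
time_s: 2.65
eef_pos: [0.5129, -0.3123, 0.0966]
eef_rot: [-0.001, 0.978, 0.209, -0.001]
wrist_force: [0.5, -0.1, -0.0]
opening: 1.0
grasp_force: 0.0
t 2.6 pos [ 512.9 -312.3   96.6] psi 24.2 open 1.0 gf 0 F [ 0.5 -0.1 -0. ] q6 0.4
rz -0.0002 shift at target psi [ 0.0067  0.0019 -0.1447] now psi [ 0.0067  0.0019 -0.1447]
```

View pics/w2.png

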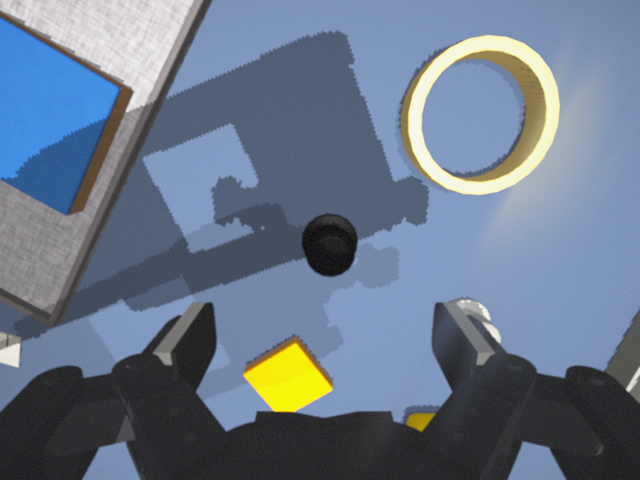

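Run:
```python
from h import *
m=ctrl.camera_model("wrist");T=np.array(m["cam_to_world"]);print(T.round(3),np.array(m["camera_matrix"]).round(1))
K=np.array(m["camera_matrix"]);o=ctrl.get_obs()["eef_pos"]
for z in(o[2]+.008,o[2],o[2]-.011,.06,.033,.03,.004,0):
    p=np.linalg.inv(T)@[o[0],o[1],z,1];print(round(z,3),(K@[p[0],-p[1],-p[2]]/-p[2])[:2].round())
a=ctrl.camera("wrist");g=cv2.cvtColor(a,6)[200:300,280:380];mk=(g<30).astype(np.uint8);ys,xs=np.nonzero(mk);print(xs.min()+280,xs.max()+280,ys.min()+200,ys.max()+200)
for z in(0.,.015,.033):print(z,(cast(m,[[330,230],[330,244],[330,258],[330,275]],z)*1000).round(1).tolist())
s=ctrl.camera("scene");t=ctrl.camera("top")
c=np.hstack([cv2.resize(s[270:380,180:290],(400,400)),cv2.resize(t[190:300,430:540],(400,400))]);cv2.imwrite("pics/c2.png",c)
```

```text
[[ 0.41   0.875  0.257  0.578]
 [-0.912  0.394  0.113 -0.285]
 [-0.003 -0.28   0.96   0.249]
 [ 0.     0.     0.     1.   ]] [[367.8   0.  323.7]
 [  0.  367.8 241.8]
 [  0.    0.    1. ]]
0.104 [321. 305.]
0.096 [321. 297.]
0.085 [321. 287.]
0.06 [321. 269.]
0.033 [322. 253.]
0.03 [322. 252.]
0.004 [322. 240.]
0 [322. 239.]
303 356 223 275
0.0 [[520.8, -314.5], [511.6, -318.8], [502.1, -323.1], [490.3, -328.5]]
0.015 [[524.3, -312.8], [515.6, -316.7], [506.6, -320.8], [495.6, -325.8]]
0.033 [[528.4, -310.6], [520.3, -314.3], [512.1, -318.0], [501.9, -322.7]]
```

View pics/c2.png

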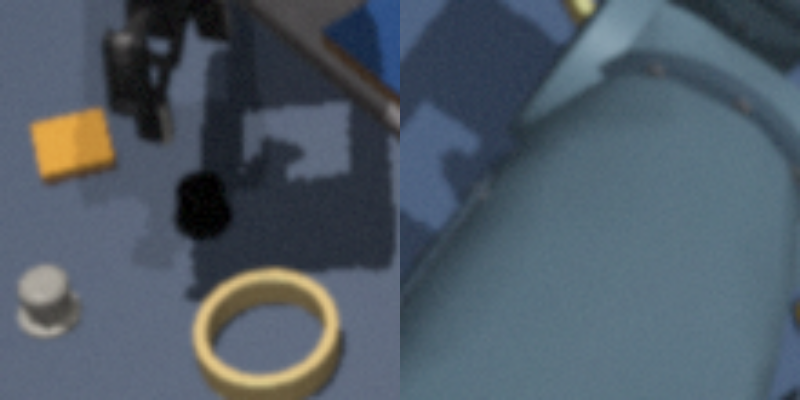

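```bash
python3 -m handwheel '[[0,0,0,0,0.005,0.12,1],[0,0,0,0,0.01,0.125,1],[0,0,0,0,0,0,1],[0,0,0,0,0,0,0.45],[0,0,0,0,0,0,0.45],[0,0,0,0,0,0,0.45],[0,0,0,0,0,0,0.45],[0,0,0,0,0,0,0.45]]'
python3 d.py 513 -317.5 22 24.2
python3 - <<'E'
from h import *
a=ctrl.camera("wrist");cv2.imwrite("pics/w3.png",a)
E
```

```text
time_s: 3.65
eef_pos: [0.516, -0.3175, 0.0253]
eef_rot: [0.001, 0.978, 0.209, 0.001]
wrist_force: [0.1, -0.1, -0.4]
opening: 0.443
grasp_force: 0.0
t 3.6 pos [ 516.  -317.5   25.3] psi 24.2 open 0.44 gf 0 F [ 0.1 -0.1 -0.4] q6 0.4
rz -0.0002 shift at target psi [-0.0093 -0.004   0.0111] now psi [-0.0093 -0.004   0.0111]
```

View pics/w3.png

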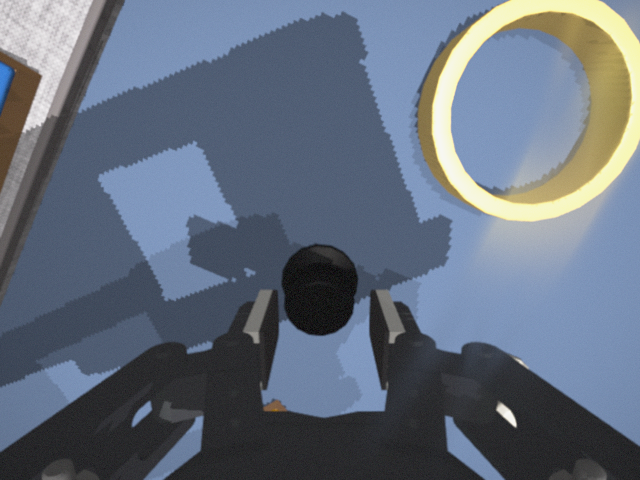

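The view shows the knob head at (320,300), but the pads' front edges are at row 292. That means the pads sit about 10 mm behind the stated centre line along tool x, so the first grip slipped off behind the head. Moving forward and closing.

```bash
python3 -m handwheel '[[0,0,0,0.033,-0.004,0.01,0.5],[0,0,0,0,0,0,0.45],[0,0,0,0,0,0,0],[0,0,0,0,0,0,0],[0,0,0,0,0,0,0],[0,0,0,0,0,0,0],[0,0,0,0,0,0,0],[0,0,0,0,0,0,0]]'
python3 d.py 513 -317.5 22 24.2
python3 - <<'E'
from h import *
a=ctrl.camera("wrist");cv2.imwrite("pics/w4.png",a)
E
```

```text
time_s: 4.5
eef_pos: [0.5243, -0.3122, 0.0216]
eef_rot: [0.0, 0.978, 0.209, 0.0]
wrist_force: [0.8, 0.6, 3.4]
opening: 0.001
grasp_force: 2.1
t 4.5 pos [ 524.3 -312.2   21.6] psi 24.2 open 0.0 gf 2 F [0.8 0.6 3.4] q6 0.42
rz -0.0002 shift at target psi [-0.0416  0.0007 -0.0014] now psi [-0.0416  0.0007 -0.0014]
```

View pics/w4.png

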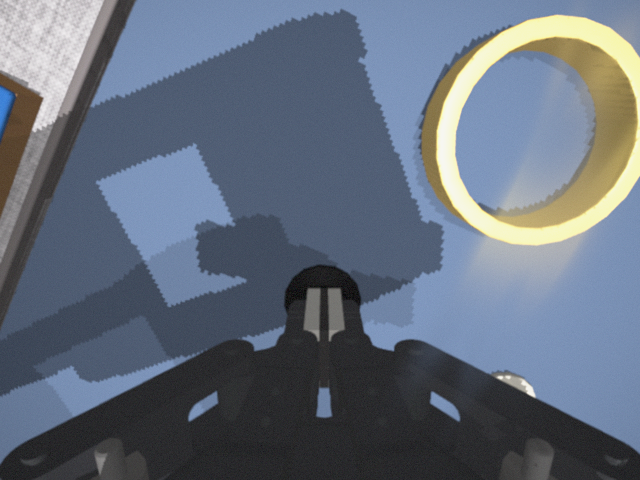

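The jaws are shut on top of the knob head (tips at (325,290), covering it), with an upward force at TCP z≈21.6 mm. So the fingertips are really about 11 mm above the reported TCP, and the miss was in height. Lift, reopen, recentre and go lower.

```bash
python3 -m handwheel '[[0,0,0,0,0,-0.07,0.6],[0,0,0,0,0,0,0.6],[0,0,0,-0.035,0,0,0.6],[0,0,0,0,0,0.07,0.6],[0,0,0,0,0,0.05,0.6],[0,0,0,0,0,0.02,0.6],[0,0,0,0,0,0,0.6],[0,0,0,0,0,0,0.6]]'
python3 d.py 513 -317.5 0 24.2
python3 -m handwheel '[[0,0,0,0,0,0,0],[0,0,0,0,0,0,0],[0,0,0,0,0,0,0],[0,0,0,0,0,0,0],[0,0,0,0,0,0,0],[0,0,0,0,0,0,0],[0,0,0,0,0,0,0],[0,0,0,0,0,0,0]]'
python3 d.py 513 -317.5 0 24.2
```

```text
time_s: 5.35
eef_pos: [0.5144, -0.3162, 0.0]
eef_rot: [-0.0, 0.978, 0.209, -0.0]
wrist_force: [0.6, -0.6, 0.7]
opening: 0.6
grasp_force: 0.0
t 5.3 pos [ 514.4 -316.2    0. ] psi 24.2 open 0.6 gf 0 F [ 0.6 -0.6  0.7] q6 0.4
rz -0.0002 shift at target psi [-0.006   0.0019  0.0001] now psi [-0.006   0.0019  0.0001]
time_s: 6.15
eef_pos: [0.5153, -0.3168, 0.0013]
eef_rot: [0.001, 0.978, 0.209, 0.001]
wrist_force: [-0.8, 0.0, 5.0]
opening: 0.344
grasp_force: 59.8
t 6.2 pos [ 515.3 -316.8    1.3] psi 24.2 open 0.34 gf 60 F [-0.8  0.   5. ] q6 0.4
rz -0.0001 shift at target psi [-0.0078 -0.001   0.0043] now psi [-0.0078 -0.001   0.0043]
```

```bash
python3 -m handwheel '[[0,0,0,0,0,-0.15,0],[0,0,0,0,0,-0.15,0],[0,0,0,0.07,-0.129,0,0],[0,0,0,0.07,-0.129,0,0],[0,0,0,0.07,-0.129,0,0],[0,0,0,0.07,-0.129,0,0],[0,0,0,0.07,-0.129,0,0],[0,0,0,0.07,-0.129,0,0]]'
python3 -m handwheel '[[0,0,0,0.07,-0.129,0,0],[0,0,0,0.07,-0.129,0,0],[0,0,0,0.07,-0.129,0,0],[0,0,0,0,0,0,0],[0,0,0,0,0,0,0],[0,0,0,0,0,0,0],[0,0,0,0,0,0,0],[0,0,0,0,0,0,0]]' | tail -3
python3 d.py 544 78 25 24.2
python3 - <<'E'
from h import *
a=ctrl.camera("wrist");cv2.imwrite("pics/w5.png",a)
m=ctrl.camera_model("wrist")
h=cv2.cvtColor(a,40)
for n,lo,hi in(("blue",(95,100,40),(125,255,255)),):
    mk=cv2.inRange(h,lo,hi);print(mk.sum()/255)
E
```

```text
time_s: 6.95
eef_pos: [0.5339, -0.0509, 0.09]
eef_rot: [-0.0, 0.978, 0.209, -0.0]
wrist_force: [-0.3, -0.7, -1.1]
opening: 0.346
grasp_force: 59.7
wrist_force: [0.7, -0.6, -1.3]
opening: 0.341
grasp_force: 59.8
t 7.8 pos [544.4  77.6  90.1] psi 24.1 open 0.34 gf 60 F [ 0.7 -0.6 -1.3] q6 1.08
rz -0.0008 shift at target psi [-0.0006 -0.0016  0.2172] now psi [-0.0006 -0.0016  0.2172]
9522.0
```

View pics/w5.png

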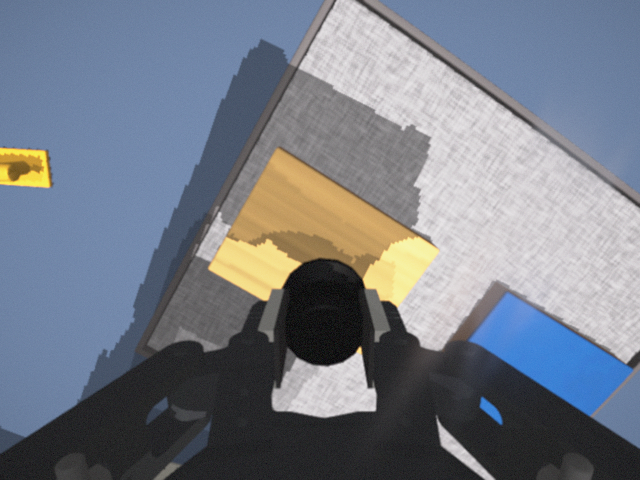

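Knob is held at (322,310) over oak. Oak corners are at (280,148), (209,268) and (438,249). Checking the centre before lowering.

```bash
python3 - <<'E'
from h import *
m=ctrl.camera_model("wrist");w=cast(m,[[280,148],[209,268],[438,249]],.023)*1000
print(w.round(1),(w[1]+w[2])/2,np.degrees(np.arctan2(*(w[0]-w[2])[::-1])))
E
python3 -m handwheel '[[0,0,0,0,0,0.1,0],[0,0,0,0,0,0.09,0],[0,0,0,0,0,0,0],[0,0,0,0,0,0,0],[0,0,0,0,0,0.02,0],[0,0,0,0,0,0.006,0],[0,0,0,0,0,0,0],[0,0,0,0,0,0,0]]'
python3 d.py 544 78 25 24.2
```

```text
[[592.1 125.5]
 [505.  138.8]
 [575.7  11.9]] [540.36212061  75.33361916] 81.78390779009978
time_s: 8.6
eef_pos: [0.5447, 0.079, 0.0259]
eef_rot: [0.0, 0.978, 0.209, 0.0]
wrist_force: [-0.3, 0.8, -0.6]
opening: 0.34
grasp_force: 59.8
t 8.6 pos [544.7  79.   25.9] psi 24.2 open 0.34 gf 60 F [-0.3  0.8 -0.6] q6 1.08
rz -0.0001 shift at target psi [-0.0034  0.002   0.0031] now psi [-0.0034  0.002   0.0031]
```

```bash
python3 -m handwheel '[[0,0,0,-0.009,0.003,0,0],[0,0,0,0,0,0.006,0],[0,0,0,0,0,0,0.38],[0,0,0,0,0,0,0.6],[0,0,0,0,0,0,0.6],[0,0,0,0,0,0,0.6],[0,0,0,0,0,-0.13,0.6],[0,0,0,0,0,-0.16,0.75]]'
python3 d.py 607 353 80 27.1
python3 - <<'E'
from h import *
a=ctrl.camera("wrist");cv2.imwrite("pics/w6.png",a)
E
```

```text
time_s: 9.4
eef_pos: [0.5398, 0.0771, 0.1089]
eef_rot: [-0.001, 0.978, 0.209, -0.003]
wrist_force: [0.9, -0.8, 0.1]
opening: 0.74
grasp_force: 0.0
t 9.4 pos [539.8  77.1 108.9] psi 24.2 open 0.74 gf 0 F [ 0.9 -0.8  0.1] q6 1.07
rz -0.0163 shift at target psi [ 0.6184 -0.7165  0.0965] now psi [ 0.5808 -0.7473  0.0965]
```

View pics/w6.png

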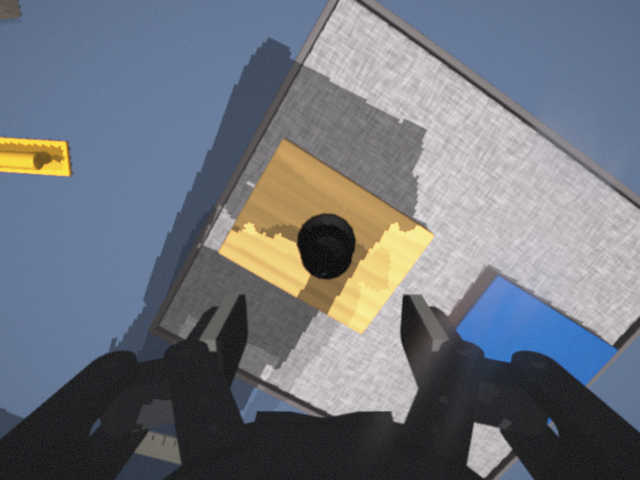

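The knob stands at (326,245), centred on oak. Next: marble.

```bash
python3 -m handwheel '[[0,0,-0.0163,0,0,0,0.85],[0,0,0,0.0883,-0.1024,0,0.85],[0,0,0,0.0883,-0.1024,0,0.85],[0,0,0,0.0883,-0.1024,0,0.85],[0,0,0,0.0883,-0.1024,0,0.85],[0,0,0,0.0883,-0.1024,0,0.85],[0,0,0,0.0883,-0.1024,0,0.85],[0,0,0,0.0883,-0.1024,0,0.85]]'
python3 d.py 607 353 0 27.1
python3 - <<'E'
from h import *
a=ctrl.camera("wrist");cv2.imwrite("pics/w7.png",a);m=ctrl.camera_model("wrist")
# light marble near centre
h=cv2.cvtColor(a,40);mk=cv2.inRange(h,(0,0,110),(40,90,255));mk[330:]=0
n,l,s,c=cv2.connectedComponentsWithStats(mk)
for i in range(1,n):
    if s[i,4]>800:
        q=cv2.findContours((l==i).astype(np.uint8),0,1)[0][0];r=cv2.minAreaRect((cast(m,q.reshape(-1,2),.01)*1000).astype(np.float32));print(s[i],c[i].round(),np.round(r[0]),np.round(r[1]),round(r[2],1))
E
```

```text
time_s: 10.25
eef_pos: [0.6095, 0.3546, 0.1103]
eef_rot: [0.0, 0.972, 0.234, 0.0]
wrist_force: [1.1, -0.6, -0.8]
opening: 0.853
grasp_force: 0.0
t 10.2 pos [609.5 354.6 110.3] psi 27.1 open 0.85 gf 0 F [ 1.1 -0.6 -0.8] q6 1.46
rz 0.0 shift at target psi [-0.01    0.001   0.3678] now psi [-0.01    0.001   0.3678]
[ 106    0   97   58 4369] [155.  24.] [682. 515.] [33. 60.] 26.2
[ 234   68  103   49 2272] [289.  91.] [689. 428.] [20. 64.] 9.6
[ 290  217   72   69 4666] [326. 251.] [601. 354.] [51. 52.] 27.3
```

```bash
python3 -m handwheel '[[0,0,0,-0.018,0.002,0.13,0.85],[0,0,0,0,0,0.13,0.85],[0,0,0,0,0,0.08,0.85],[0,0,0,0,0,0.03,0.85],[0,0,0,0,0,0.015,0.85],[0,0,0,0,0,0,0.85],[0,0,0,0,0,0,0.85],[0,0,0,0,0,0,0.85]]'
python3 d.py 604 353 -8 27.1
python3 -m handwheel '[[0,0,0,0,0,0,0],[0,0,0,0,0,0,0],[0,0,0,0,0,0,0],[0,0,0,0,0,0,0],[0,0,0,0,0,0,0],[0,0,0,0,0,0,0],[0,0,0,0,0,0,0],[0,0,0,0,0,0,0]]' | tail -3
python3 d.py 604 353 100 27.1
```

```text
time_s: 11.1
eef_pos: [0.6061, 0.3504, -0.0029]
eef_rot: [-0.0, 0.972, 0.234, 0.002]
wrist_force: [-1.1, -0.2, 0.2]
opening: 0.851
grasp_force: 0.0
t 11.1 pos [606.1 350.4  -2.9] psi 27.1 open 0.85 gf 0 F [-1.1 -0.2  0.2] q6 1.45
rz -0.0 shift at target psi [-0.0023 -0.0109  0.0169] now psi [-0.0023 -0.0109  0.0169]
wrist_force: [-1.3, -0.3, 5.9]
opening: 0.563
grasp_force: 63.2
t 11.9 pos [605.7 350.3  -3.5] psi 27.1 open 0.56 gf 63 F [-1.3 -0.3  5.9] q6 1.45
rz 0.0 shift at target psi [-0.001  -0.0107 -0.3449] now psi [-0.001  -0.0107 -0.3449]
```

```bash
python3 -m handwheel '[[0,0,0,0,0,-0.12,0],[0,0,0.0387,0,0,-0.12,0],[0,0,0.0387,0,0,-0.12,0],[0,0,0.0387,0,0,0,0],[0,0,0.0387,0,0,0,0],[0,0,0.0387,0,0,0,0],[0,0,0,0,0,0,0],[0,0,0,0,0,0,0]]' | tail -2
python3 d.py 608 -110 104 -7.7
```

```text
opening: 0.566
grasp_force: 62.8
t 12.7 pos [604.4 349.8 102.6] psi -7.5 open 0.57 gf 63 F [ 0.6 -0.  -2.6] q6 2.06
rz 0.0009 shift at target psi [ 0.2173  1.5173 -0.0048] now psi [ 0.2132  1.5179 -0.0048]
```

```bash
python3 -m handwheel '[[0,0,0,0.0194,0.138,0,0],[0,0,0,0.0194,0.138,0,0],[0,0,0,0.0194,0.138,0,0],[0,0,0,0.0194,0.138,0,0],[0,0,0,0.0194,0.138,0,0],[0,0,0,0.0194,0.138,0,0],[0,0,0,0.0194,0.138,0,0],[0,0,0,0.0194,0.138,0,0]]' | tail -1
python3 -m handwheel '[[0,0,0,0.0194,0.138,0,0],[0,0,0,0.0194,0.138,0,0],[0,0,0,0.0194,0.138,0,0],[0,0,0,0,0,0,0],[0,0,0,0,0,0,0],[0,0,0,0,0,0,0],[0,0,0,0,0,0,0],[0,0,0,0,0,0,0]]' | tail -1
python3 d.py 608 -110 2 -7.7
python3 - <<'E'
from h import *
a=ctrl.camera("wrist");cv2.imwrite("pics/w8.png",a)
E
```

```text
grasp_force: 62.9
grasp_force: 63.0
t 14.3 pos [ 607.  -108.6  103. ] psi -7.6 open 0.56 gf 63 F [ 0.9  0.3 -0.8] q6 1.33
rz 0.0005 shift at target psi [0.0039 0.0041 0.3368] now psi [0.0039 0.0041 0.3368]
```

View pics/w8.png

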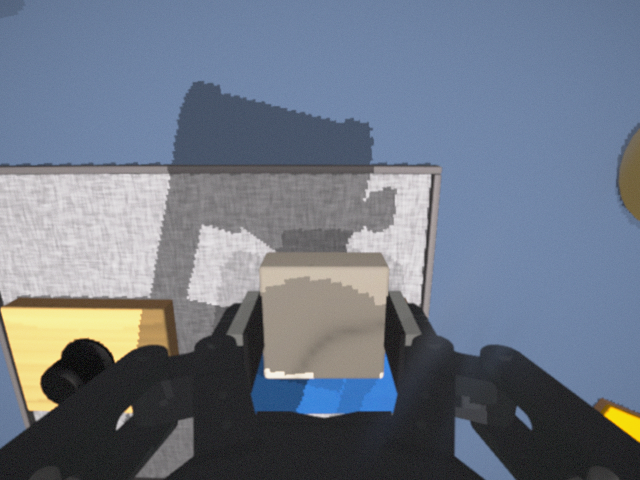

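Marble is held square at (325,315), with blue just before it. Lowering and releasing.

```bash
python3 -m handwheel '[[0,0,0,0.004,0.004,0.13,0],[0,0,0,0,0,0.12,0],[0,0,0,0,0,0.06,0],[0,0,0,0,0,0.015,0],[0,0,0,0,0,0.007,0],[0,0,0,0,0,0.003,0],[0,0,0,0,0,0,0],[0,0,0,0,0,0,0]]' | tail -6
python3 d.py 608 -110 2 -7.7
```

```text
time_s: 15.15
eef_pos: [0.6089, -0.1116, 0.0039]
eef_rot: [0.0, 0.998, -0.067, 0.001]
wrist_force: [-0.8, 0.0, -1.2]
opening: 0.564
grasp_force: 62.9
t 15.2 pos [ 608.9 -111.6    3.9] psi -7.7 open 0.56 gf 63 F [-0.8  0.  -1.2] q6 1.33
rz -0.0001 shift at target psi [-0.0038 -0.0049  0.0065] now psi [-0.0039 -0.0049  0.0065]
```

```bash
python3 -m handwheel '[[0,0,0,0,-0.004,0.007,0],[0,0,0,0,0,0,0],[0,0,0,0,0,0,0.65],[0,0,0,0,0,0,0.75],[0,0,0,0,0,0,0.75],[0,0,0,0,0,-0.1,0.75],[0,0,0,0,0,-0.12,0.75],[0,0,0,0,0,-0.12,0.75]]' | tail -6
python3 d.py 493 432 105 2.5
python3 - <<'E'
from h import *
a=ctrl.camera("wrist");cv2.imwrite("pics/w9.png",a)
E
```

```text
time_s: 15.95
eef_pos: [0.6075, -0.1099, 0.103]
eef_rot: [-0.0, 0.998, -0.067, -0.001]
wrist_force: [0.6, -0.2, 0.2]
opening: 0.751
grasp_force: 0.0
t 15.9 pos [ 607.5 -109.9  103. ] psi -7.7 open 0.75 gf 0 F [ 0.6 -0.2  0.2] q6 1.33
rz -0.0569 shift at target psi [-0.3027 -1.8213 -0.0067] now psi [-0.6215 -1.7385 -0.0067]
```

View pics/w9.png

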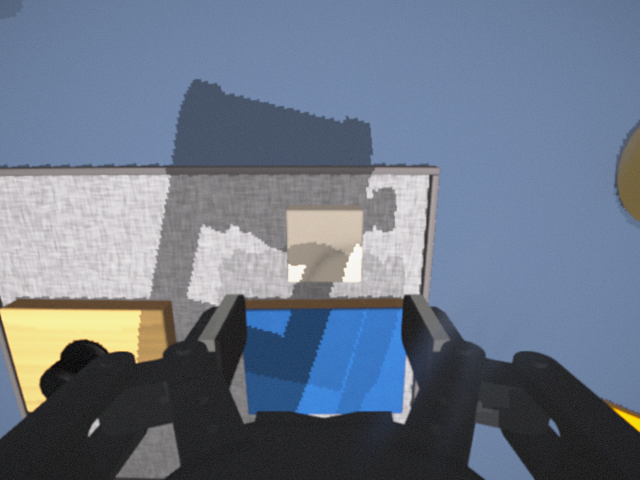

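Marble lies square behind blue, centre col 325 against blue 325, gap about 17 mm. Next: green tile.

```bash
python3 -m handwheel '[[0,0,-0.0285,0,0,0,0.85],[0,0,-0.0285,0,0,0,0.85],[0,0,0,-0.0252,-0.1518,0,0.85],[0,0,0,-0.0252,-0.1518,0,0.85],[0,0,0,-0.0252,-0.1518,0,0.85],[0,0,0,-0.0252,-0.1518,0,0.85],[0,0,0,-0.0252,-0.1518,0,0.85],[0,0,0,-0.0252,-0.1518,0,0.85]]' | tail -1
python3 -m handwheel '[[0,0,0,-0.0252,-0.1518,0,0.85],[0,0,0,-0.0252,-0.1518,0,0.85],[0,0,0,-0.0252,-0.1518,0,0.85],[0,0,0,-0.0252,-0.1518,0,0.85],[0,0,0,-0.0252,-0.1518,0,0.85],[0,0,0,-0.0252,-0.1518,0,0.85],[0,0,0,0,0,0,0.85],[0,0,0,0,0,0,0.85]]' | tail -1
python3 d.py 493 432 -10 2.5
python3 - <<'E'
from h import *
a=ctrl.camera("wrist");m=ctrl.camera_model("wrist")
h=cv2.cvtColor(a,40);mk=cv2.inRange(h,(45,120,20),(85,255,255))
n,l,s,c=cv2.connectedComponentsWithStats(mk)
for i in range(1,n):
    if s[i,4]>800:
        q=cv2.findContours((l==i).astype(np.uint8),0,1)[0][0];r=cv2.minAreaRect((cast(m,q.reshape(-1,2),.006)*1000).astype(np.float32));print(s[i],c[i].round(),np.round(r[0]),np.round(r[1]),round(r[2],1))
E
```

```text
grasp_force: 0.0
grasp_force: 0.0
t 17.6 pos [492.5 432.7 101.9] psi 2.7 open 0.85 gf 0 F [ 0.1 -0.8 -0.8] q6 2.06
rz 0.001 shift at target psi [0.0015 0.0023 0.373 ] now psi [0.0015 0.0023 0.373 ]
[ 290  207   74   69 4910] [327. 241.] [492. 428.] [50. 50.] 2.6
```

```bash
python3 -m handwheel '[[0,0,0,0.001,0.007,0.14,0.75],[0,0,0,0,0,0.12,0.75],[0,0,0,0,0,0.07,0.75],[0,0,0,0,0,0.025,0.7],[0,0,0,0,0,0.015,0.7],[0,0,0,0,0,0.005,0.7],[0,0,0,0,0,0,0.7],[0,0,0,0,0,0,0.7]]' | tail -6
python3 d.py 493 430 -10 2.5
python3 -m handwheel '[[0,0,0,0,0,0,0],[0,0,0,0,0,0,0],[0,0,0,0,0,0,0],[0,0,0,0,0,0,0],[0,0,0,0,0,0,0],[0,0,0,0,0,0,0],[0,0,0,0,0,0,0],[0,0,0,0,0,0,0]]' | tail -3
python3 d.py 493 430 100 2.5
```

```text
time_s: 18.45
eef_pos: [0.4947, 0.4302, -0.0085]
eef_rot: [-0.001, 1.0, 0.022, 0.001]
wrist_force: [-0.0, 0.1, 0.4]
opening: 0.696
grasp_force: 0.0
t 18.4 pos [494.7 430.2  -8.5] psi 2.5 open 0.7 gf 0 F [-0.   0.1  0.4] q6 2.06
rz 0.0001 shift at target psi [-0.0059  0.0005  0.0049] now psi [-0.0059  0.0005  0.0049]
wrist_force: [-0.4, -0.9, 6.5]
opening: 0.559
grasp_force: 62.4
t 19.2 pos [494.8 430.5  -8.3] psi 2.5 open 0.56 gf 62 F [-0.4 -0.9  6.5] q6 2.06
rz 0.0003 shift at target psi [-0.0061  0.0013 -0.3609] now psi [-0.0061  0.0012 -0.3609]
```

```bash
python3 -m handwheel '[[0,0,0,0,0,-0.12,0],[0,0,0,0,0,-0.12,0],[0,0,0.0283,0,0,-0.12,0],[0,0,0.0283,0,0,0,0],[0,0,0,0,0,0,0],[0,0,0,0,0,0,0],[0,0,0,0,0,0,0],[0,0,0,0,0,0,0]]' | tail -2
python3 d.py 632 64 100 -7.7
```

```text
opening: 0.563
grasp_force: 62.2
t 20.1 pos [493.1 429.3  96.7] psi -7.6 open 0.56 gf 62 F [ 0.1  0.4 -0.3] q6 2.24
rz 0.0006 shift at target psi [ 0.6221  1.1447 -0.0112] now psi [ 0.6201  1.1457 -0.0112]
```

```bash
python3 -m handwheel '[[0,0,0,0.0691,0.1272,0,0],[0,0,0,0.0691,0.1272,0,0],[0,0,0,0.0691,0.1272,0,0],[0,0,0,0.0691,0.1272,0,0],[0,0,0,0.0691,0.1272,0,0],[0,0,0,0.0691,0.1272,0,0],[0,0,0,0.0691,0.1272,0,0],[0,0,0,0.0691,0.1272,0,0]]' | tail -1
python3 -m handwheel '[[0,0,0,0.0691,0.1272,0,0],[0,0,0,0,0,0,0],[0,0,0,0,0,0.14,0],[0,0,0,0,0,0.12,0],[0,0,0,0,0,0.05,0],[0,0,0,0,0,0.008,0],[0,0,0,0,0,0,0],[0,0,0,0,0,0,0]]' | tail -5
python3 d.py 632 64 -3.3 -7.7
```

```text
grasp_force: 62.2
eef_pos: [0.6346, 0.0647, 0.0046]
eef_rot: [0.0, 0.998, -0.066, 0.002]
wrist_force: [-0.2, -0.0, -0.6]
opening: 0.558
grasp_force: 62.3
t 21.6 pos [634.6  64.7   4.6] psi -7.6 open 0.56 gf 62 F [-0.2 -0.  -0.6] q6 1.62
rz 0.0004 shift at target psi [-0.0083  0.0035  0.0265] now psi [-0.0083  0.0035  0.0265]
```

```bash
python3 -m handwheel '[[0,0,0,-0.008,0.003,0.02,0],[0,0,0,0,0,0.007,0],[0,0,0,0,0,0,0],[0,0,0,0,0,0,0.65],[0,0,0,0,0,0,0.72],[0,0,0,0,0,-0.06,0.75],[0,0,0,0,0,-0.14,0.75],[0,0,0,0,0,-0.14,0.75]]' | tail -5
python3 d.py 399 343 105 4.7
python3 - <<'E'
from h import *
a=ctrl.camera("wrist");cv2.imwrite("pics/w10.png",a)
E
```

```text
eef_pos: [0.6297, 0.064, 0.0978]
eef_rot: [-0.0, 0.998, -0.067, -0.001]
wrist_force: [0.2, -0.0, 0.6]
opening: 0.752
grasp_force: 0.0
t 22.4 pos [629.7  64.   97.8] psi -7.7 open 0.75 gf 0 F [ 0.2 -0.   0.6] q6 1.62
rz -0.0687 shift at target psi [-0.6901 -0.9899 -0.0241] now psi [-0.8859 -0.8193 -0.0241]
```

View pics/w10.png

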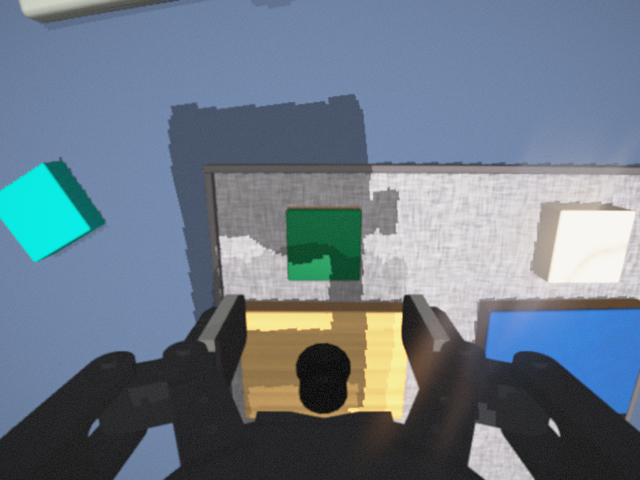

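Green tile lies centred behind oak (cols 287–361, oak centre 325), gap good. Next: terracotta.

```bash
python3 -m handwheel '[[0,0,-0.0343,0,0,0,0.85],[0,0,-0.0344,0,0,0,0.85],[0,0,0,-0.0863,-0.1237,0,0.85],[0,0,0,-0.0863,-0.1237,0,0.85],[0,0,0,-0.0863,-0.1237,0,0.85],[0,0,0,-0.0863,-0.1237,0,0.85],[0,0,0,-0.0863,-0.1237,0,0.85],[0,0,0,-0.0863,-0.1237,0,0.85]]' | tail -1
python3 -m handwheel '[[0,0,0,-0.0863,-0.1237,0,0.85],[0,0,0,-0.0863,-0.1237,0,0.85],[0,0,0,0,0,0,0.85],[0,0,0,0,0,0,0.85],[0,0,0,0,0,0,0.85],[0,0,0,0,0,0,0.85],[0,0,0,0,0,0,0.85],[0,0,0,0,0,0,0.85]]' | tail -1
python3 d.py 399 343 -7 4.7
python3 - <<'E'
from h import *
a=ctrl.camera("wrist");m=ctrl.camera_model("wrist")
h=cv2.cvtColor(a,40);mk=cv2.inRange(h,(3,120,60),(15,255,255))
n,l,s,c=cv2.connectedComponentsWithStats(mk)
for i in range(1,n):
    if s[i,4]>800:
        q=cv2.findContours((l==i).astype(np.uint8),0,1)[0][0];r=cv2.minAreaRect((cast(m,q.reshape(-1,2),.008)*1000).astype(np.float32));print(s[i],c[i].round(),np.round(r[0]),np.round(r[1]),round(r[2],1))
E
```

```text
grasp_force: 0.0
grasp_force: 0.0
t 24.1 pos [400.3 342.1  96.5] psi 4.6 open 0.85 gf 0 F [-0.4 -1.1 -0. ] q6 1.97
rz -0.0005 shift at target psi [-0.004  -0.0033  0.3449] now psi [-0.004  -0.0033  0.3449]
[ 287  209   76   75 4437] [322. 242.] [397. 340.] [53. 51.] 4.9
```

```bash
python3 -m handwheel '[[0,0,0,-0.005,0,0.13,0.75],[0,0,0,0,0,0.12,0.75],[0,0,0,0,0,0.06,0.75],[0,0,0,0,0,0.025,0.7],[0,0,0,0,0,0.01,0.7],[0,0,0,0,0,0,0.7],[0,0,0,0,0,0,0.7],[0,0,0,0,0,0,0.7]]' | tail -6
python3 -m handwheel '[[0,0,0,0,0,0,0],[0,0,0,0,0,0,0],[0,0,0,0,0,0,0],[0,0,0,0,0,0,0],[0,0,0,0,0,0,0],[0,0,0,0,0,0,0],[0,0,0,0,0,0,0],[0,0,0,0,0,0,0]]' | tail -3
python3 d.py 398 341 100 4.7
```

```text
time_s: 24.95
eef_pos: [0.3991, 0.3432, -0.0058]
eef_rot: [-0.0, 0.999, 0.041, 0.001]
wrist_force: [-0.4, -0.1, 0.6]
opening: 0.704
grasp_force: 0.0
wrist_force: [-1.7, -1.6, 7.5]
opening: 0.559
grasp_force: 62.0
t 25.8 pos [399.  343.2  -5.6] psi 4.7 open 0.56 gf 62 F [-1.7 -1.6  7.5] q6 1.97
rz 0.0001 shift at target psi [-0.0039  0.007  -0.352 ] now psi [-0.0039  0.007  -0.352 ]
```

```bash
python3 -m handwheel '[[0,0,0,0,0,-0.12,0],[0,0,0,0,0,-0.12,0],[0,0,0.0344,0,0,-0.12,0],[0,0,0.0345,0,0,0,0],[0,0,0,0,0,0,0],[0,0,0,0,0,0,0],[0,0,0,0,0,0,0],[0,0,0,0,0,0,0]]' | tail -2
python3 d.py 442 1 -0.5 -7.7
```

```text
opening: 0.566
grasp_force: 62.7
t 26.6 pos [397.5 342.3 100. ] psi -7.6 open 0.57 gf 63 F [ 0.1  0.3 -0.6] q6 2.19
rz 0.0004 shift at target psi [0.2995 1.1075 0.3349] now psi [0.298  1.1079 0.3349]
```

```bash
python3 -m handwheel '[[0,0,0,0.0373,0.1385,0,0],[0,0,0,0.0373,0.1385,0,0],[0,0,0,0.0373,0.1385,0,0],[0,0,0,0.0373,0.1385,0,0],[0,0,0,0.0373,0.1385,0,0],[0,0,0,0.0373,0.1385,0,0],[0,0,0,0.0373,0.1385,0,0],[0,0,0,0.0373,0.1385,0,0]]' | tail -1
python3 -m handwheel '[[0,0,0,0,0,0,0],[0,0,0,0,0,0.13,0],[0,0,0,0,0,0.12,0],[0,0,0,0,0,0.05,0],[0,0,0,0,0,0.01,0],[0,0,0,0,0,0,0],[0,0,0,0,0,0,0],[0,0,0,0,0,0,0]]' | tail -4
python3 d.py 442 1 -0.5 -7.7
```

```text
grasp_force: 62.7
eef_rot: [0.0, 0.998, -0.067, 0.001]
wrist_force: [0.4, -0.0, -0.0]
opening: 0.563
grasp_force: 62.7
t 28.1 pos [443.5   1.2   9.1] psi -7.7 open 0.56 gf 63 F [ 0.4 -0.  -0. ] q6 1.44
rz 0.0002 shift at target psi [-0.0049  0.0013  0.0321] now psi [-0.0049  0.0013  0.0321]
```

```bash
python3 -m handwheel '[[0,0,0,-0.005,0.001,0.024,0],[0,0,0,0,0,0.008,0],[0,0,0,0,0,0,0],[0,0,0,0,0,0,0.65],[0,0,0,0,0,0,0.72],[0,0,0,0,0,-0.06,0.75],[0,0,0,0,0,-0.14,0.75],[0,0,0,0,0,-0.16,0.75]]' | tail -5
python3 -m handwheel '[[0,0,-0.0467,0,0,0,0.75],[0,0,-0.0467,0,0,0,0.75],[0,0,-0.0467,0,0,0,0.75],[0,0,-0.0467,0,0,0,0.75],[0,0,-0.0467,0,0,0,0.75],[0,0,-0.0467,0,0,0,0.75],[0,0,-0.0467,0,0,0,0.75],[0,0,-0.0467,0,0,0,0.75]]' | tail -1
python3 -m handwheel '[[0,0,-0.0467,0,0,0,0.75],[0,0,-0.0467,0,0,0,0.75],[0,0,-0.0467,0,0,0,0.75],[0,0,-0.0467,0,0,0,0.75],[0,0,-0.0467,0,0,0,0.75],[0,0,-0.0467,0,0,0,0.75],[0,0,0,0,0,0,0.75],[0,0,0,0,0,0,0.75]]' | tail -1
python3 d.py 498 308 110 110
```

```text
eef_pos: [0.439, 0.0016, 0.106]
eef_rot: [-0.0, 0.998, -0.067, -0.002]
wrist_force: [1.2, 0.1, 0.2]
opening: 0.75
grasp_force: 0.0
grasp_force: 0.0
grasp_force: 0.0
t 30.6 pos [440.7   1.2 106.2] psi 109.8 open 0.75 gf 0 F [-1.1 -0.6 -0.5] q6 -0.61
rz -0.0013 shift at target psi [ 0.8956  0.5292 -0.0126] now psi [ 0.8978  0.5255 -0.0126]
```

```bash
python3 -m handwheel '[[0,0,0,0.1283,0.0751,0,0.75],[0,0,0,0.1283,0.0751,0,0.75],[0,0,0,0.1283,0.0751,0,0.75],[0,0,0,0.1283,0.0751,0,0.75],[0,0,0,0.1283,0.0751,0,0.75],[0,0,0,0.1283,0.0751,0,0.75],[0,0,0,0.1283,0.0751,0,0.6],[0,0,0,0,0,0,0.6]]' | tail -1
python3 d.py 498 308 5 110
python3 - <<'E'
from h import *
a=ctrl.camera("wrist");m=ctrl.camera_model("wrist");cv2.imwrite("pics/w11.png",a)
h=cv2.cvtColor(a,40);mk=cv2.inRange(h,(15,110,60),(32,255,255))
n,l,s,c=cv2.connectedComponentsWithStats(mk)
for i in range(1,n):
    if s[i,4]>800:
        q=cv2.findContours((l==i).astype(np.uint8),0,1)[0][0];r=cv2.minAreaRect((cast(m,q.reshape(-1,2),.012)*1000).astype(np.float32));print(s[i],c[i].round(),np.round(r[0]),np.round(r[1]),round(r[2],1))
E
```

```text
grasp_force: 0.0
t 31.4 pos [497.2 313.1 106.4] psi 110.0 open 0.6 gf 0 F [ 0.2 -0.2 -0.4] q6 0.01
rz 0.0002 shift at target psi [-0.0168 -0.0033  0.3379] now psi [-0.0168 -0.0033  0.3379]
[ 309  177   35  142 4367] [326. 242.] [500. 302.] [ 23. 104.] 19.9
```

View pics/w11.png

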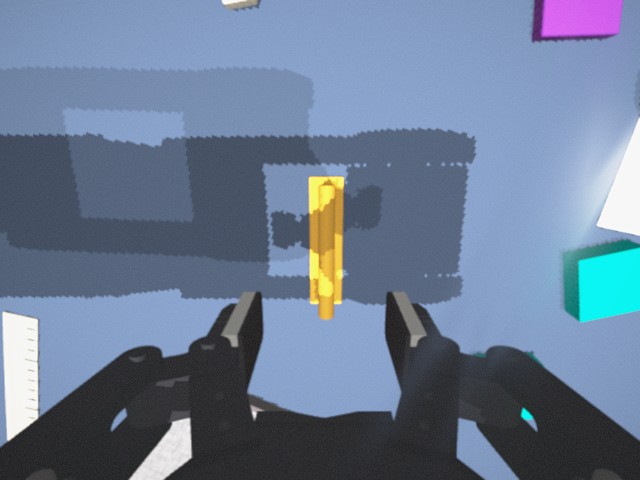

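Pull is upright and aligned, with the backplate centred at (326,240).

```bash
python3 -m handwheel '[[0,0,0,-0.026,-0.003,0.13,0.5],[0,0,0,0,0,0.12,0.5],[0,0,0,0,0,0.06,0.5],[0,0,0,0,0,0.03,0.5],[0,0,0,0,0,0.005,0.5],[0,0,0,0,0,0,0.5],[0,0,0,0,0,0,0.5],[0,0,0,0,0,0,0.5]]' | tail -6
python3 -m handwheel '[[0,0,0,0,0,0,0],[0,0,0,0,0,0,0],[0,0,0,0,0,0,0],[0,0,0,0,0,0,0],[0,0,0,0,0,0,0],[0,0,0,0,0,0,0],[0,0,0,0,0,0,0],[0,0,0,0,0,0,0]]' | tail -3
python3 d.py 499 305 100 110
```

```text
time_s: 32.2
eef_pos: [0.4997, 0.301, 0.0042]
eef_rot: [0.001, 0.574, 0.819, 0.001]
wrist_force: [-0.2, 0.4, 0.7]
opening: 0.501
grasp_force: 0.0
wrist_force: [0.4, 1.1, 4.8]
opening: 0.105
grasp_force: 58.8
t 33.0 pos [499.4 301.    3.5] psi 110.0 open 0.11 gf 59 F [0.4 1.1 4.8] q6 -0.01
rz -0.0 shift at target psi [ 0.0131  0.0035 -0.3217] now psi [ 0.0131  0.0035 -0.3217]
```

```bash
python3 -m handwheel '[[0,0,0,0,0,-0.12,0],[0,0,0,0,0,-0.12,0],[0,0,0.0385,0,0,-0.13,0],[0,0,0.0385,0,0,0,0],[0,0,0.0385,0,0,0,0],[0,0,0.0385,0,0,0,0],[0,0,0,0,0,0,0],[0,0,0,0,0,0,0]]' | tail -2
python3 d.py 518 -103 26.5 82.3
```

```text
opening: 0.102
grasp_force: 59.0
t 33.8 pos [498.2 300.5 113.2] psi 82.5 open 0.1 gf 59 F [ 0.2  0.4 -1.6] q6 0.47
rz 0.0009 shift at target psi [-1.3239  0.2457  0.2889] now psi [-1.3246  0.2421  0.2889]
```

```bash
python3 -m handwheel '[[0,0,0,-0.1472,0.0269,0,0],[0,0,0,-0.1472,0.0269,0,0],[0,0,0,-0.1472,0.0269,0,0],[0,0,0,-0.1472,0.0269,0,0],[0,0,0,-0.1472,0.0269,0,0],[0,0,0,-0.1472,0.0269,0,0],[0,0,0,-0.1472,0.0269,0,0],[0,0,0,-0.1472,0.0269,0,0]]' | tail -1
python3 -m handwheel '[[0,0,0,-0.1472,0.0269,0,0],[0,0,0,0,0,0,0],[0,0,0,0,0,0.13,0],[0,0,0,0,0,0.1,0],[0,0,0,0,0,0.03,0],[0,0,0,0,0,0,0],[0,0,0,0,0,0,0],[0,0,0,0,0,0,0]]' | tail -1
python3 d.py 518 -103 26.5 82.3
python3 - <<'E'
from h import *
a=ctrl.camera("wrist");cv2.imwrite("pics/w12.png",a)
E
```

```text
grasp_force: 59.0
grasp_force: 58.9
t 35.4 pos [ 518.7 -103.2   37.6] psi 82.3 open 0.1 gf 59 F [-0.2  0.7 -0.9] q6 -0.29
rz 0.0001 shift at target psi [ 0.0005 -0.0024  0.037 ] now psi [ 0.0005 -0.0024  0.037 ]
```

View pics/w12.png

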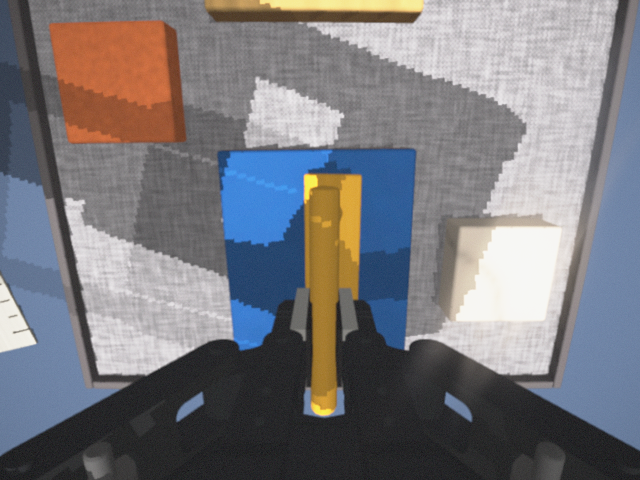

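The handle is held over blue, rolled about 8° in the grip: backplate centre col 332, bar 323, front centre 316. Shift 3 mm and lower until the contact levels it.

```bash
python3 -m handwheel '[[0,0,0,0,-0.01,0.025,0],[0,0,0,0,0,0.01,0],[0,0,0,0,0,0,0],[0,0,0,0,0,0,0],[0,0,0,0,0,0,0],[0,0,0,0,0,0,0],[0,0,0,0,0,0,0],[0,0,0,0,0,0,0]]' | tail -6
python3 d.py 517 -103 24 82.3
python3 -m handwheel '[[0,0,0,0,0,0.004,0],[0,0,0,0,0,0.004,0],[0,0,0,0,0,0,0],[0,0,0,0,0,0,0],[0,0,0,0,0,0,0],[0,0,0,0,0,0,0],[0,0,0,0,0,0,0],[0,0,0,0,0,0,0]]' | tail -6
python3 d.py 517 -103 24 82.3
```

```text
time_s: 36.25
eef_pos: [0.515, -0.1027, 0.0263]
eef_rot: [0.001, 0.753, 0.658, 0.0]
wrist_force: [-0.5, 1.8, 6.2]
opening: 0.099
grasp_force: 59.7
t 36.2 pos [ 515.  -102.7   26.3] psi 82.3 open 0.1 gf 60 F [-0.5  1.8  6.2] q6 -0.29
rz -0.0002 shift at target psi [-0.0002  0.0068  0.0076] now psi [-0.0002  0.0068  0.0076]
time_s: 37.05
eef_pos: [0.5163, -0.1029, 0.0258]
eef_rot: [0.002, 0.753, 0.658, 0.001]
wrist_force: [-3.7, 3.4, 19.8]
opening: 0.102
grasp_force: 61.2
t 37.0 pos [ 516.3 -102.9   25.8] psi 82.3 open 0.1 gf 61 F [-3.7  3.4 19.8] q6 -0.29
rz -0.0001 shift at target psi [-0.0001  0.0024  0.0058] now psi [-0.0001  0.0024  0.0058]
```

Contact made. Back off slightly, release, lift straight up and withdraw.

```bash
python3 -m handwheel '[[0,0,0,0,0,-0.004,0],[0,0,0,0,0,0,0.2],[0,0,0,0,0,0,0.35],[0,0,0,0,0,0,0.4],[0,0,0,0,0,0,0.4],[0,0,0,0,0,-0.1,0.4],[0,0,0,0,0,-0.15,0.4],[0,0,0,0,0,-0.15,0.4]]' | tail -5
python3 -m handwheel '[[0,0,0,-0.15,0,-0.05,0.4],[0,0,0,-0.15,0,-0.05,0.4],[0,0,0,-0.15,0,-0.05,0.4],[0,0,0,-0.15,0,0,0.4],[0,0,0,-0.15,0,0,0.4],[0,0,0,-0.15,0,0,0.4],[0,0,0,-0.15,0,0,0.4],[0,0,0,-0.15,0,0,0.4]]' | tail -5
python3 - <<'E'
from h import *
a=ctrl.camera("top");m=ctrl.camera_model("top");s=ctrl.camera("scene")
c=np.hstack([cv2.resize(a[165:310,255:435],(450,362),interpolation=3),cv2.resize(s[215:325,240:405],(350,233),interpolation=3)[:233]] if 0 else [cv2.resize(a[165:310,255:435],(400,322),interpolation=3),cv2.resize(s[205:330,240:400],(400,322),interpolation=3)])
cv2.imwrite("pics/fin.png",c)
E
```

```text
eef_pos: [0.5133, -0.1022, 0.1446]
eef_rot: [-0.001, 0.753, 0.658, -0.001]
wrist_force: [0.8, -0.1, -0.8]
opening: 0.402
grasp_force: 0.0
eef_pos: [0.4652, -0.4609, 0.1887]
eef_rot: [-0.0, 0.753, 0.658, 0.0]
wrist_force: [1.4, -0.9, -0.1]
opening: 0.4
grasp_force: 0.0
```

View pics/fin.png

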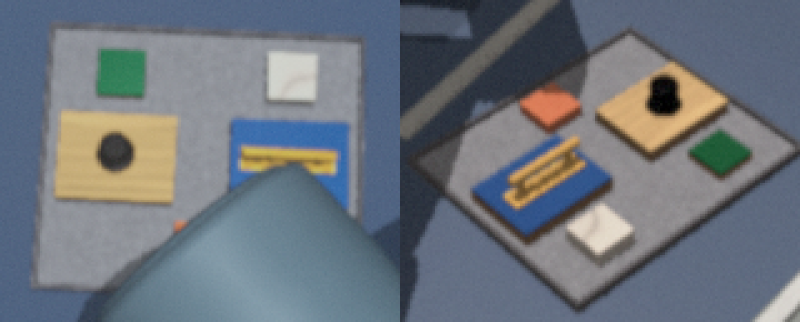

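The layout looks right: pull on blue at top-crop (288,160), knob on oak (115,152), marble (293,77), green (121,72). The arm hides part of it, so move clear and measure.

```bash
python3 -m handwheel '[[0,0,0,-0.06,-0.14,0,0.4],[0,0,0,-0.06,-0.14,0,0.4],[0,0,0,-0.06,-0.14,0,0.4],[0,0,0,-0.06,-0.14,0,0.4],[0,0,0,-0.06,-0.14,0,0.4],[0,0,0,0,0,0,0.4],[0,0,0,0,0,0,0.4],[0,0,0,0,0,0,0.4]]' | head -2
python3 - <<'E'
from h import *
img=ctrl.camera("top");m=ctrl.camera_model("top")
R={}
h=cv2.cvtColor(img,40)
# fronts: hull of colour mask
def hull(lo,hi,z):
    mk=cv2.inRange(h,lo,hi);k=np.zeros_like(mk);k[160:310,265:425]=mk[160:310,265:425]
    k=cv2.morphologyEx(k,cv2.MORPH_OPEN,np.ones((2,2)))
    n,l,s,_=cv2.connectedComponentsWithStats(k);i=1+s[1:,4].argmax();q=cv2.findContours((l==i).astype(np.uint8),0,1)[0][0]
    r=cv2.minAreaRect((cast(m,q.reshape(-1,2),z)*1000).astype(np.float32));return r
for n,lo,hi,z in[("blue",(105,170,60),(118,255,255),.014),("oak",(10,60,120),(22,160,255),.014),("pull",(17,150,100),(32,255,255),.035),("green",(50,120,30),(85,255,255),.011),("terra",(2,140,80),(13,255,255),.013)]:
    try:
        r=hull(lo,hi,z);R[n]=np.array(r[0]);print(n,np.round(r[0]),np.round(r[1]),round(r[2],1))
    except Exception as e:print(n,e)
for n,s,z in(("marble",(388,200),.015),("knob",(307,233),.043)):
    r=box(m,img,s,z,30);R[n]=np.array(r[1]);print(n,np.round(r[1]),np.round(r[2]),round(r[3],1))
t=np.radians(-7.6);A=np.array([[np.cos(t),np.sin(t)],[-np.sin(t),np.cos(t)]])
for a,b in(("pull","blue"),("knob","oak"),("marble","blue"),("green","oak"),("terra","blue"),("terra","oak")):
    if a in R and b in R: print(a,b,(A@(R[a]-R[b])).round(1))
E
```

```text
time_s: 39.55
eef_pos: [0.2467, -0.5196, 0.189]
blue [ 546. -152.] [17.  8.] 57.5
oak [539.  75.] [120.  92.] 82.0
pull [ 513. -124.] [33. 16.] 80.2
green [629.  63.] [45. 45.] 81.6
terra [439.   0.] [44. 45.] 81.4
marble [530.  -9.] [314. 265.] 82.4
knob [540.  77.] [33. 36.] 85.5
pull blue [-36.4  23.8]
knob oak [0.6 1.7]
marble blue [-34.5 140.1]
green oak [90.9 -0.2]
terra blue [-125.7  136.9]
terra oak [-89.  -87.3]
```

Run:
```python
from h import *
img=ctrl.camera("top");m=ctrl.camera_model("top");h=cv2.cvtColor(img,40)
def rect(mk,z,roi):
    k=np.zeros_like(mk);x0,y0,x1,y1=roi;k[y0:y1,x0:x1]=mk[y0:y1,x0:x1]
    k=cv2.morphologyEx(k,cv2.MORPH_CLOSE,np.ones((3,3)));n,l,s,_=cv2.connectedComponentsWithStats(k);i=1+s[1:,4].argmax()
    q=cv2.findContours((l==i).astype(np.uint8),0,1)[0][0];return cv2.minAreaRect((cast(m,q.reshape(-1,2),z)*1000).astype(np.float32))
b=rect(cv2.inRange(h,(100,160,30),(125,255,255)),.014,(340,205,422,275))
p=rect(cv2.inRange(h,(12,90,50),(35,255,255)),.035,(350,210,422,265))
ma=rect(cv2.inRange(h,(0,0,185),(180,60,255)),.015,(365,180,410,218))
t=np.radians(-7.6);A=np.array([[np.cos(t),np.sin(t)],[-np.sin(t),np.cos(t)]])
for r in(b,p,ma):print(np.round(r[0]),np.round(r[1]),round(r[2],1),(A@(np.array(r[0])-b[0])).round(1))
print((A@(np.array([439,0])-b[0])).round(1))
```

```text
[519. -98.] [114.  84.] 83.4 [0. 0.]
[518. -94.] [93. 22.] 82.0 [-0.9  3.8]
[ 612. -111.] [49. 48.] 81.4 [94.2 -0.4]
[-92.1  86.7]
```

All measurements are well inside tolerance, and the fronts haven't moved. Handing in.

```bash
python3 -c "
from bench import ctrl
print(ctrl.hand_in())"
```

```text
the job is handed in; nothing more can be done
None
```

The job is handed in at about 40 s; by the last camera measurements the handle, knob, marble, green tile and terracotta are all within tolerance, and both fronts are where they started; I did not re-measure the yellow tile or steel knob, and no verdict came back.

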